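Free the tight key block from its keeper case and hold it clear

TASK

Turn the selector knob on the key-keeper case until its pointer clicks home at the three-pip mark, which draws the bolt inside. Then take hold of the walnut key block and, rather than pulling it straight up, rock it in its seat towards the knob and back away from it, to and fro, working it upwards until it comes free. Finish while holding it, upright and still, just clear of its seat (a centimetre or two above the mouth) so that the seat can be brushed out, leaving the knob at its mark and everything else on the bench as it was.

Things in the scene. Friction and masses are not known exactly. Their poses are not given: they have to be found in the camera images.
- case: Galvanised key-keeper case screwed to the bench: 120 mm (x) x 236 mm (y) x 44 mm high, plus 18 mm screw flanges 6 mm thick at both y ends. Origin: centre of its underside, z up; +x points away from the robot, give or take 20 degrees; placed and turned differently each time. In its flat top (z 44 mm) are the block's socket (towards -y) and the selector knob (towards +y).
- seat (a point): Centre of the socket's floor, z 10 mm, y -55 mm in the case frame, axes as the case (+y runs to the knob's end). The socket is 34 mm deep, 29 mm wide along x (1.5 mm clear of the block each side) and 65 mm long along y (7 mm clear each side, so the block can lean about 0.13 rad, 7 degrees, towards the knob or away from it).
- mouth (a point): Centre of the socket's mouth in the case's top face, 34 mm straight above the seat; a flat brass frame surrounds it. The block is clear of the case once its underside is above this plane.
- key_block: Black walnut key block, 26 mm (x) x 50 mm (y) x 74 mm high, flat square sides, a 10 mm brass wire eye on top (look only), 0.10 to 0.19 kg. Origin: centre of its underside, z up, axes as the case's when seated. It starts fully down on the seat, its upper 40 mm standing out of the case. A bolt locks it down while the knob is at one or two pips.
- block_grip (a point): Point on the block's axis 58 mm above its underside, 24 mm above the case top when seated: the height to grip. Take it across its two end faces, 50 mm apart (fingers closing along y), the firmest hold for rocking towards the knob and away.
- block_foot (a point): Middle of the block's 26 x 50 x 10 mm iron foot, 5 mm above its underside. Spring bronze cheeks at the socket's y ends pinch the foot over the lowest 11 mm of the socket. A straight pull takes 25 to 35 N; leaning 0.07 to 0.1 rad (4 to 6 degrees) each way about the foot, with 2 to 4 mm of rise per lean, slips one end at a time. Rocks under 0.05 rad are too small. From 12 mm up it lifts freely.
- block_top (a point): Point on the key block's axis at its wooden top, 74 mm above its underside; it moves towards +y of the case when the block leans towards the knob.
- selector (a joint): Knob angle (rad), growing clockwise seen from above, travel -0.98 to 0.98. Four detents, each with a mark on the case top: -0.9 one pip, -0.3 two pips, 0.3 three pips (bolt drawn, block free), 0.9 four pips (not wanted). It starts in the first or second detent; about 0.07 N m turns it, and within 0.15 of a mark the detent draws it home.
- selector_grip (a point): Point on the knob's axis at the height to grip, 35 mm above the case top (z 79 mm), at x -10, y 58 mm in the case frame, 113 mm from the block. The knob is a dark iron bar grip 11 mm thick, 42 mm long plus a pointed nose, its top 42 mm above the case top, on a round skirt of 48 mm diameter whose top is 12 mm above the case top.
- selector_pointer (a point): Tip of the knob's nose, 28 mm from the axis at the height of the bar's top; the bar lies along the line from the axis to this point, and a brass line on its top marks this end. At joint 0 it points along the case's +x; at joint q it is turned q clockwise from there.
- mark3 (a point): Middle of the three-pip mark on the case top, 42 mm from the knob's axis. The marks are rows of one, two, three and four small round iron pips (5 mm), in clockwise order round the far side of the knob; this is the third.
- token_case: Pewter token, a disc 28 mm across, 5 mm thick, lying on the near (-x, -y) corner of the case top. Leave it. Origin: centre of its underside.
- token_tray: Another such pewter token, lying in the zinc-lined tray (250 x 270 x 50 mm, on the left under the chute). Leave it.
- lens: Yellow glass lantern lens, 72 mm across and 16 mm high, lying in the tray. Leave it.
- iron_bolt: Loose iron lock bolt, 14 x 105 x 14 mm with a stud making it 28 mm high, lying on the bench beyond the case. Leave it. Origin: centre of its underside.
- iron_key: Iron key, about 105 mm long and 8 mm thick, lying on the bench on the robot's side of the case. Leave it. Origin near its middle.
- dust_brush: Brush lying on the bench off the block's (-y) end of the case. Leave it.
- oil_can: Oil can, 52 mm across, 118 mm high with its spout, standing beyond the block's end of the case. Leave it. Origin: centre of its underside.
Mind the look-alikes: they are no part of the job. What is shaped like the key_block but blue is not meant.

How it is judged (in metres and radians):
On the way, in this order (a step that is already met when the one before it is completed fails the run):
1. the selector knob is turned to the three-pip mark while the block is still down in its seat (value of joint selector between 0.16 and 0.44 rad and z of key_block in the frame of seat below 0.02 m), for 0.2 s.
2. the key block, still in its seat, is rocked towards the knob (angle between key_block's own z axis and vertical above 0.05 rad and z of key_block in the frame of seat below 0.02 m and y of block_top in the frame of seat above 0.0015 m), for 0.02 s.
3. the key block, still in its seat, is rocked back away from the knob (angle between key_block's own z axis and vertical above 0.05 rad and z of key_block in the frame of seat below 0.02 m and y of block_top in the frame of seat below -0.0015 m), for 0.02 s.
At the end, for the whole second after the job is handed in: The selector stands within 0.14 rad of the three-pip mark, and the gripper still holds the key block, touching nothing else of the case, still (under 30 mm/s), within about 9 degrees of upright, its underside 3 to 45 mm above the mouth and its axis within 30 mm of the mouth's centre (value of joint selector between 0.16 and 0.44 rad and z of key_block in the frame of mouth between 0.003 and 0.045 m and horizontal distance between key_block and mouth below 0.03 m and angle between key_block's own z axis and vertical below 0.15 rad and linear speed of key_block below 0.03 m/s and contact force between key_block and case below 0.05 N and contact force between key_block and the fingers above 1 N); the arm keeps its last pose, push and grip.
It fails at once if another thing on the bench, on the case or in the tray is moved by more than 20 mm (distance of any of token_case, token_tray, lens, iron_bolt, iron_key, dust_brush, oil_can from where it was at the start of the episode above 0.02 m).
It also fails if it takes over 54 s, if anything falls off the work surface, if the arm or the gripper's body presses on something with over 40 N, if the wrist force passes 120 N, or if a joint passes its speed limit or range.

ROBOT

A 7-joint arm with a two-finger parallel gripper is mounted at the origin on the work surface. World frame = base frame: x ahead of the robot, y to its left, z up, the work surface at z = 0. Lengths are in mm, angles in rad, forces in N, time in s.
With the tool pointing down it reaches from about 425 to 875 mm from the base axis. Payload 8.4 kg.
Tool frame: the origin (TCP) lies between the finger pads; the fingertips stand 25 mm ahead of it and the grasp point (between the pads) lies 6 mm ahead of it; z points along the fingers, y is the direction in which the jaws open and shut (so a half turn about z gives the same grasp; the last joint's range is limited). The gripper opens to 85 mm and grips with 20 to 120 N. Pads are 22 mm wide; open, the fingers measure 114 mm over their backs; the gripper's body (76 mm by 85 mm) begins 54 mm behind the grasp point. The pads swing forward as they close: fully open they stand 13 mm farther back than shut.
Start: joints at [-1.233, 0.333, 0.04, 1.465, -0.013, 1.343, -0.059], TCP at [274.975, 588.943, 256.308] pointing down, gripper open.
Joint ranges: [-2.58, 2.58], [-0.38, 2.09], [-1.3, 1.39], [0.25, 2.4], [-1.5, 4.64], [0.08, 2.09], [-2.65, 2.65]. Speed limits (rad/s): [2.22, 2.22, 2.79, 2.79, 3.14, 3.14, 3.14].

INTERFACE

Orientations are given as [roll, pitch, yaw] about the fixed x, y, z axes, in that order (R = Rz(yaw) Ry(pitch) Rx(roll)).
In Python, from bench import bot gives the robot as it stands.
- The arm moves only by the shell command python3 -m handwheel 'ROWS'. ROWS is JSON, a list of rows, each an object with "grip": the opening, from -1 (shut) to 1 (fully open), so that 0 is half open; "travel": the shift along the world's x, y, z in units of 60 mm (1.0 is 60 mm), a list of three; "angular": the turn, a rotation vector about the world's x, y, z in units of 5 degrees (1.0 is 5 degrees), a list of three. In form: [{"grip": grip, "travel": [x, y, z], "angular": [rx, ry, rz]}, ...]. A call has 1 to 20 rows; each row is the pose to reach, as a shift and turn from the pose commanded when the call began; what a row does not reach only later rows make up. A row lasts 1/8 s, in which the tool goes at most 62.5 mm and 10.7 degrees, less where a joint would pass 70% of its speed; a pose out of reach is approached as far as the arm can. A call with a gripper value outside its range is refused whole. The fingers move at their own pace and stop on an object; the grip force is fixed at half the most. Time passes only in rows, so rows that repeat a pose let the fingers close. It gives the time, the measured TCP pose, the force and the opening at its end, in the units of the state.
- bot.observe(): the state, without advancing time (a new reading comes with each control period).
- bot.camera(name): name is "scene" or "top" or "wrist"; returns (picture, depth): 480x640x3 uint8, red, green, blue; 480x640 float32, mm along the optical axis (not along the pixel's ray), 0 where there is no reading.
- bot.camera_params(name): a dict with "K" (3x3 intrinsics, pixels), "dist" ([k1, k2, p1, p2, k3] as OpenCV has them; the pictures are not rectified), "R" (3x3) and "t" (3): a world point X has camera coordinates R X + t. Camera axes: x right, y down, z forward; pixel columns grow to the right and rows downward; lengths in mm; the calibration is good to about 2 mm. A picture is of the moment at which its call begins: read the wrist's pose just before it. camera_params takes no time and is no camera call; for the wrist camera it gives the pose at the moment of the call.
- bot.hand_in(): hands the job in, once; it reports no verdict.
The state is a dict: "time_s": time; "q": joint angles; "qvel": joint speeds; "tau": joint torques, N m; "eef_pos": TCP position; "orientation": TCP orientation; "contact_force": force on the tool from outside, world axes, zero at the start; "torque": the same for the moment, N m; "gripper_width": finger opening in mm.
Only numpy, scipy, OpenCV 4.12 (cv2) and the standard library are available. Lean on these libraries where they do the work, as an engineer would, in place of code of your own. Each camera call takes 0.05 s, during which the arm holds its last target.

## Working session

There is one attempt and no reset: what is moved stays moved. The work goes in short steps, Python scripts to look and compute and a shell command to move; the robot and the scene stay as the last step left them, time stands still between calls to the robot, and variables do not carry over. Pictures are saved under pics/ and viewed, and the job is handed in when it is done.

```bash
ls; mkdir -p pics
python3 - <<'E'
from bench import bot
import cv2,numpy as np
print(bot.observe())
for n in ("scene","top"):
    p,d=bot.camera(n); cv2.imwrite(f"pics/{n}0.png",p[:,:,::-1]); np.save(f"pics/{n}0d.npy",d)
    c=bot.camera_params(n); print(n,c)
E
```

```text
pics
{'time_s': 0.0, 'q': array([-1.23319446,  0.33388577,  0.03988833,  1.46627962, -0.01341131,
        1.34330532, -0.05850496]), 'qvel': array([ 0.00085321, -0.00055016,  0.00230335,  0.00127238,  0.00037807,
       -0.00238683, -0.00061416]), 'tau': array([-1.12636023e-06, -6.58557129e+01,  1.36553943e+00, -4.05561841e+01,
        1.69080973e-02,  1.25785431e-02, -2.38646658e-05]), 'eef_pos': array([274.82871077, 588.57568511, 255.43359708]), 'orientation': array([-3.13998406e+00,  1.02346927e-04,  2.70475227e+00]), 'contact_force': array([-0.67537696,  0.22517102,  0.59722011]), 'torque': array([0.03051128, 0.03070078, 0.00422722]), 'gripper_width': 85.33434400684038}
scene {'K': array([[488.62327277,   0.        , 317.6178905 ],
       [  0.        , 488.62327277, 237.19348789],
       [  0.        ,   0.        ,   1.        ]]), 'dist': array([-0.07426598,  0.        ,  0.        ,  0.        ,  0.        ]), 'R': array([[-0.02034705,  0.99965894, -0.01637079],
       [ 0.827842  ,  0.00766424, -0.56090898],
       [-0.56059221, -0.02496527, -0.8277156 ]]), 't': array([ -72.93159391, -407.4295136 , 1350.07002835])}
top {'K': array([[577.28840712,   0.        , 319.0963974 ],
       [  0.        , 577.28840712, 244.1611517 ],
       [  0.        ,   0.        ,   1.        ]]), 'dist': array([-0.08038345,  0.        ,  0.        ,  0.        ,  0.        ]), 'R': array([[-0.13446225, -0.99091559, -0.00248798],
       [-0.96580068,  0.13161519, -0.22339758],
       [ 0.22169561, -0.02763565, -0.97472423]]), 't': array([ 143.45938863,  576.01498083, 1056.0220218 ])}
```

View pics/scene0.png

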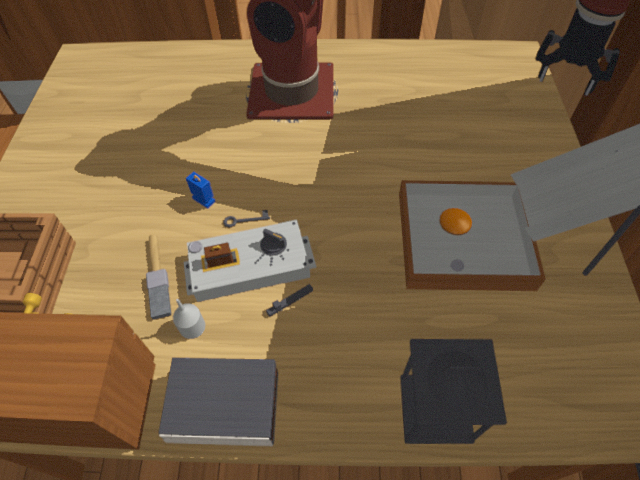

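View pics/top0.png

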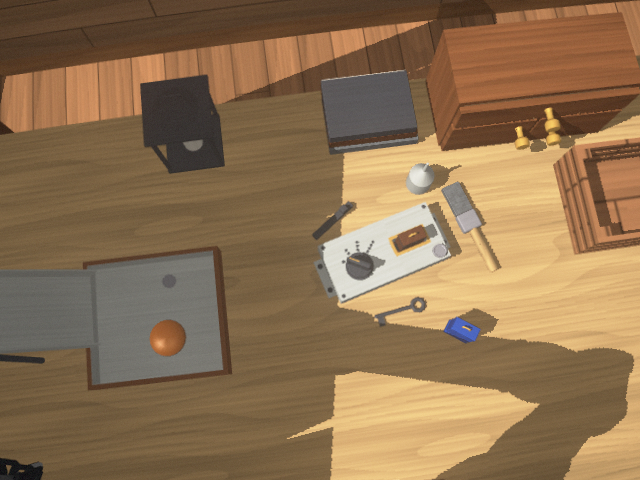

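The walnut block sits in the case at top (410,238) and scene (219,257). The blue look-alike is at top (462,328) and scene (201,190); it stands on the bench and isn't the one meant. I'll enlarge the case to confirm.

```bash
cat > h.py <<'E'
import numpy as np,cv2
from bench import bot
def ray(cam,uv,z,P=None):
    c=P or bot.camera_params(cam)
    u=cv2.undistortPoints(np.array(uv,float).reshape(-1,1,2),c["K"],c["dist"]).reshape(-1,2)
    d=np.c_[u,np.ones(len(u))]@c["R"]; o=-c["R"].T@c["t"]
    return o+d*((z-o[2])/d[:,2])[:,None]
def proj(cam,X,P=None):
    c=P or bot.camera_params(cam)
    return cv2.projectPoints(np.array(X,float).reshape(-1,1,3),cv2.Rodrigues(c["R"])[0],c["t"],c["K"],c["dist"])[0].reshape(-1,2)
E
python3 - <<'E'
import cv2
a=cv2.imread("pics/top0.png")[195:310,305:465]; cv2.imwrite("pics/topc.png",cv2.resize(a,None,fx=5,fy=5,interpolation=cv2.INTER_CUBIC))
a=cv2.imread("pics/scene0.png")[205:310,170:330]; cv2.imwrite("pics/scenec.png",cv2.resize(a,None,fx=5,fy=5,interpolation=cv2.INTER_CUBIC))
E
```

```text
(no output)
```

View pics/topc.png

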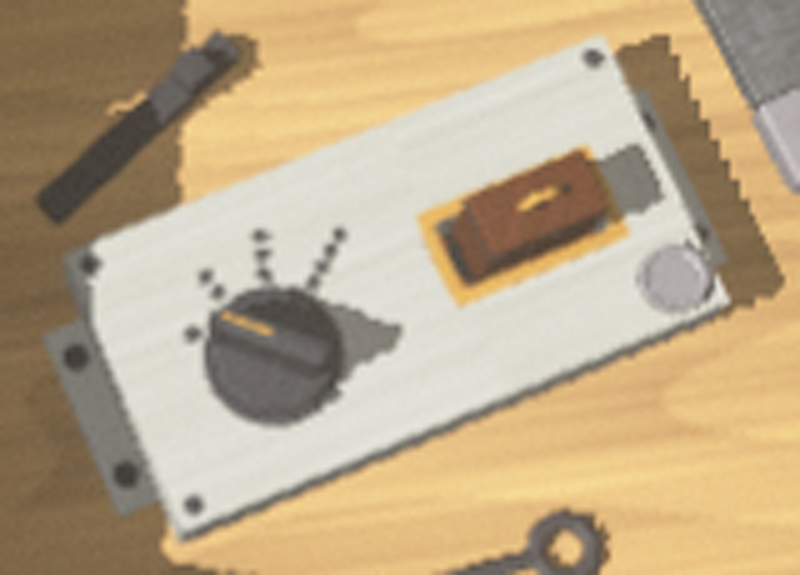

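View pics/scenec.png

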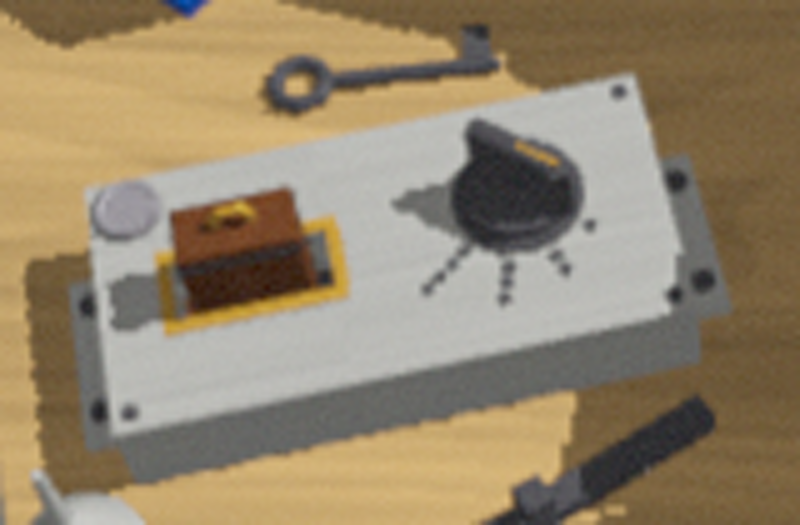

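The crop confirms it: walnut block with brass eye inside the brass frame at about top (411,239). The knob is at about top (360,264), with its brass line pointing between the one-pip and two-pip rows as seen in perspective. Next I'll measure.

```bash
cat > m.py <<'E'
from h import *
def case(cam,img,roi):
    hsv=cv2.cvtColor(img,cv2.COLOR_BGR2HSV)
    m=cv2.inRange(hsv,(0,0,165),(180,45,255)); k=np.zeros_like(m); x0,y0,x1,y1=roi; k[y0:y1,x0:x1]=m[y0:y1,x0:x1]
    cs=max(cv2.findContours(k,0,cv2.CHAIN_APPROX_NONE)[0],key=cv2.contourArea).reshape(-1,2)
    X=ray(cam,cs,44)[:,:2].astype(np.float32)
    return cv2.minAreaRect(X)
if __name__=="__main__":
    for cam,roi in(("top",(305,195,460,310)),("scene",(170,205,330,310))):
        img=cv2.imread(f"pics/{cam}0.png"); r=case(cam,img,roi); print(cam,r)
    T=lambda L:[(305+x/5-.4,195+y/5-.4) for x,y in L]
    S=lambda L:[(170+x/5-.4,205+y/5-.4) for x,y in L]
    # corners, cw
    print("top corners",ray("top",T([(80,258),(605,38),(728,302),(182,540)]),44)[:,:2].round(1).tolist())
    print("scene corners",ray("scene",S([(683,298),(115,437),(86,188),(632,72)]),44)[:,:2].round(1).tolist())
    print("screws top",ray("top",T([(90,263),(593,57),(193,503)]),44)[:,:2].round(1).tolist())
    print("screws scene",ray("scene",S([(676,295),(129,412),(619,91)]),44)[:,:2].round(1).tolist())
    print("frame top",ray("top",T([(418,215),(588,148),(628,228),(463,305)]),44)[:,:2].round(1).tolist())
    print("line top",ray("top",T([(222,315),(270,332)]),86)[:,:2].round(1).tolist())
    print("line scene",ray("scene",S([(557,163),(516,142)]),86)[:,:2].round(1).tolist())
    print("pips3 top",ray("top",T([(260,236),(262,256),(264,275)]),44)[:,:2].round(1).tolist())
    print("pips4 top",ray("top",T([(341,233),(313,284)]),44)[:,:2].round(1).tolist())
    print("eye top/scene",ray("top",T([(548,195)]),79)[:,:2],ray("scene",S([(230,212)]),79)[:,:2])
E
python3 m.py
```

```text
top ((564.9406127929688, -60.93110656738281), (120.5210189819336, 238.75241088867188), 14.676937103271484)
scene ((563.9310302734375, -60.48097229003906), (119.68841552734375, 235.51174926757812), 14.906447410583496)
top corners [[590.4, 61.5], [652.1, -160.9], [538.1, -190.2], [474.1, 37.5]]
scene corners [[587.0, 62.6], [653.1, -158.0], [536.4, -189.4], [474.5, 37.0]]
screws top [[587.9, 57.9], [644.8, -154.6], [487.8, 31.2]]
screws scene [[585.7, 59.8], [642.0, -154.2], [484.6, 31.9]]
frame top [[589.7, -73.9], [607.7, -146.0], [573.1, -156.1], [551.2, -85.7]]
line top [[551.8, 12.5], [542.9, -4.6]]
line scene [[550.3, 12.8], [540.3, -4.3]]
pips3 top [[589.7, -10.4], [581.5, -10.0], [573.8, -9.6]]
pips4 top [[586.5, -42.4], [567.6, -28.3]]
eye top/scene [[ 582.92393465 -119.73369411]] [[ 570.31057258 -116.95968815]]
```

Run:
```python
from h import *
P=bot.camera_params("scene"); d=np.load("pics/scene0d.npy")
v,u=np.mgrid[0:480,0:640]; uv=np.c_[u.ravel(),v.ravel()].astype(float)
n=cv2.undistortPoints(uv.reshape(-1,1,2),P["K"],P["dist"]).reshape(-1,2)
X=(np.c_[n,np.ones(len(n))]*d.ravel()[:,None]-P["t"])@P["R"]
X=X[d.ravel()>0]
a=np.array([275,589.]);b=np.array([540,-7.]);L=np.linalg.norm(b-a);e=(b-a)/L
s=(X[:,:2]-a)@e; w=np.abs((X[:,:2]-a)@[-e[1],e[0]])
for k in range(0,700,50):
    m=(s>k)&(s<=k+50)&(w<90)
    if m.any(): print(k,np.percentile(X[m,2],99.5).round())
D=X.reshape(-1,3)
def at(uu,vv):
    i=vv*640+uu; n1=n[i]; return ((np.r_[n1,1]*d[vv,uu]-P["t"])@P["R"]).round(1)
for n_,p in dict(can=(188,318),canspout=(183,308),chute=(580,180),chuteL=(520,175),chuteT=(638,125),block=(219,250),knob=(273,236)).items(): print(n_,at(*p))
```

```text
0 456.0
50 344.0
100 52.0
150 53.0
200 52.0
250 52.0
300 52.0
350 52.0
400 4.0
450 3.0
500 4.0
550 46.0
600 86.0
650 87.0
can [ 719.  -150.7   66.8]
canspout [ 707.4 -157.6   84.6]
chute [479.9 588.1 185.1]
chuteL [446.5 486.4 159.3]
chuteT [445.4 658.8 297. ]
block [ 579.3 -108.4   82.1]
knob [547.4  -3.4  85.7]
```

The path is clear: nothing above 90 mm once past the chute side. Moving above the knob at 190 mm, with the jaws across the bar.

```bash
python3 -m handwheel '[{"grip":1,"travel":[0.6,-1.0,0],"angular":[0,0,-2]},{"grip":1,"travel":[1.0,-2.0,0],"angular":[0,0,-4]},{"grip":1,"travel":[1.4,-3.0,0],"angular":[0,0,-6]},{"grip":1,"travel":[1.8,-4.0,0],"angular":[0,0,-8]},{"grip":1,"travel":[2.2,-5.0,0],"angular":[0,0,-10]},{"grip":1,"travel":[2.7,-6.0,0],"angular":[0,0,-12]},{"grip":1,"travel":[3.1,-7.0,0],"angular":[0,0,-14]},{"grip":1,"travel":[3.6,-8.0,-0.3],"angular":[0,0,-16]},{"grip":1,"travel":[4.0,-9.0,-0.6],"angular":[0,0,-17.7]},{"grip":1,"travel":[4.415,-9.93,-1.1],"angular":[0,0,-17.7]},{"grip":1,"travel":[4.415,-9.93,-1.1],"angular":[0,0,-17.7]},{"grip":1,"travel":[4.415,-9.93,-1.1],"angular":[0,0,-17.7]},{"grip":1,"travel":[4.415,-9.93,-1.1],"angular":[0,0,-17.7]},{"grip":1,"travel":[4.415,-9.93,-1.1],"angular":[0,0,-17.7]},{"grip":1,"travel":[4.415,-9.93,-1.1],"angular":[0,0,-17.7]},{"grip":1,"travel":[4.415,-9.93,-1.1],"angular":[0,0,-17.7]}]'
python3 - <<'E'
from h import *
import pickle
print(bot.observe())
P=bot.camera_params("wrist");p,d=bot.camera("wrist");cv2.imwrite("pics/w1.png",p[:,:,::-1]);pickle.dump((P,d),open("pics/w1.pkl","wb"))
E
```

```text
time_s: 2.1
eef_pos: [539.9, -6.3, 190.6]
orientation: [3.141, -0.0, 1.161]
contact_force: [0.3, -0.6, 0.7]
gripper_width: 85.4
{'time_s': 2.1, 'q': array([-0.62753258,  0.16844366,  0.62142578,  1.84612438, -0.10706829,
        1.15981697, -0.37965637]), 'qvel': array([ 4.20740999e-03,  2.62098501e-03,  4.01187016e-03,  7.91427453e-05,
       -1.24276968e-03, -1.25446831e-03,  1.14265072e-03]), 'tau': array([-9.02058464e-02, -4.18144011e+01,  4.18029606e+00, -3.79859054e+01,
        7.50734762e-03,  2.99282379e-03, -5.51467194e-03]), 'eef_pos': array([539.87862727,  -6.26450608, 190.56941672]), 'orientation': array([ 3.14140878e+00, -4.80759278e-04,  1.16110186e+00]), 'contact_force': array([ 0.28536176, -0.64086025,  0.6656196 ]), 'torque': array([-0.00284095, -0.04943325, -0.01044981]), 'gripper_width': 85.37671616085356}
```

View pics/w1.png

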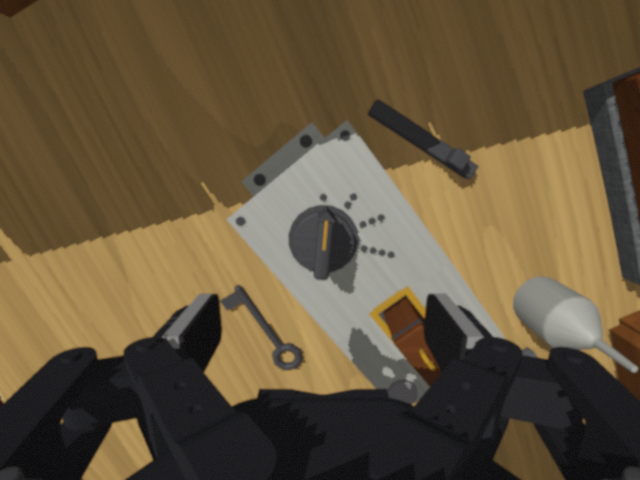

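The wrist view shows the knob at (323,240) with its nose up at (326,215), close to the single pip at (323,198). The three-pip row runs from (363,224) to (381,217).

Run:
```python
from h import *
import pickle
P,d=pickle.load(open("pics/w1.pkl","rb"))
a=cv2.imread("pics/w1.png")[180:300,260:420]; cv2.imwrite("pics/w1c.png",cv2.resize(a,None,fx=5,fy=5,interpolation=cv2.INTER_CUBIC))
img=cv2.imread("pics/w1.png");hsv=cv2.cvtColor(img,cv2.COLOR_BGR2HSV)
m=cv2.inRange(hsv,(10,90,90),(30,255,255)); k=np.zeros_like(m);k[205:265,300:345]=m[205:265,300:345]
v,u=np.nonzero(k);X=ray("wrist",np.c_[u,v],86,P)[:,:2];c=X.mean(0);l=cv2.fitLine(X.astype(np.float32),cv2.DIST_L2,0,.01,.01).ravel();print("brass",len(X),c,l[:2],np.degrees(np.arctan2(l[1],l[0])))
print("pips",ray("wrist",[(323,198),(348,205),(354,196),(363,224),(372,220),(381,217),(365,248),(391,254)],44,P)[:,:2].round(1).tolist())
print("skirt",ray("wrist",[(324,240)],56,P)[:,:2])
print("screws",ray("wrist",[(345,134),(241,221)],44,P)[:,:2].round(1).tolist())
```

```text
brass 142 [546.22036436   3.30229366] [0.47602355 0.8794325 ] 61.573982
pips [[552.9, 21.4], [568.7, 8.6], [575.6, 13.2], [573.8, -10.1], [581.5, -10.0], [588.9, -10.6], [568.0, -29.1], [585.5, -42.3]]
skirt [[541.42994775  -6.97797236]]
screws [[587.0, 58.7], [486.2, 30.6]]
```

View pics/w1c.png

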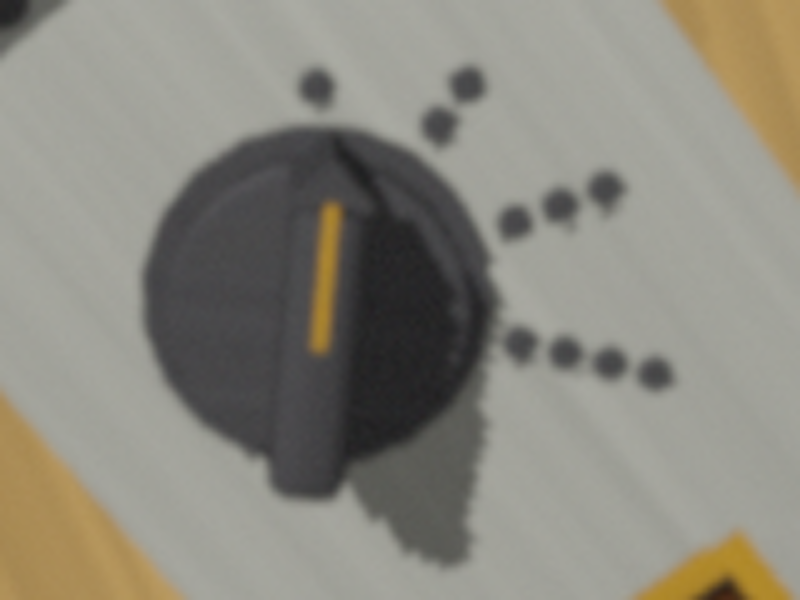

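The bar lies at 61.5°, q ≈ -0.81, at the first mark. Correcting the yaw by -5°, descending and closing on the bar.

```bash
python3 -m handwheel '[{"grip":1,"travel":[0,-0.01,-0.5],"angular":[0,0,-1]},{"grip":1,"travel":[0,-0.01,-1.0],"angular":[0,0,-1]},{"grip":1,"travel":[0,-0.01,-1.4],"angular":[0,0,-1]},{"grip":1,"travel":[0,-0.01,-1.72],"angular":[0,0,-1]},{"grip":1,"travel":[0,-0.01,-1.72],"angular":[0,0,-1]},{"grip":0,"travel":[0,-0.01,-1.72],"angular":[0,0,-1]},{"grip":-1,"travel":[0,-0.01,-1.72],"angular":[0,0,-1]},{"grip":-1,"travel":[0,-0.01,-1.72],"angular":[0,0,-1]},{"grip":-1,"travel":[0,-0.01,-1.72],"angular":[0,0,-1]},{"grip":-1,"travel":[0,-0.01,-1.72],"angular":[0,0,-1]},{"grip":-1,"travel":[0,-0.01,-1.72],"angular":[0,0,-1]},{"grip":-1,"travel":[0,-0.01,-1.72],"angular":[0,0,-1]},{"grip":-1,"travel":[0,-0.01,-1.72],"angular":[0,0,-1]},{"grip":-1,"travel":[0,-0.01,-1.72],"angular":[0,0,-1]}]'
python3 -c "
from bench import bot;print(bot.observe())"
```

```text
time_s: 3.9
eef_pos: [540.0, -7.4, 87.5]
orientation: [-3.142, -0.0, 1.073]
contact_force: [-2.5, 0.4, 5.8]
gripper_width: 9.7
{'time_s': 3.9, 'q': array([-0.58980685,  0.30231513,  0.6044652 ,  1.94527014, -0.20921638,
        0.95539972, -0.38274759]), 'qvel': array([ 8.56500284e-04, -1.46737234e-04,  1.43901749e-05, -1.16759240e-03,
       -1.30705634e-03, -7.63382314e-04, -2.35575882e-04]), 'tau': array([ 2.63308128e-01, -4.53248549e+01,  7.03766495e+00, -3.23070967e+01,
        3.07309274e-03, -8.05833153e-01, -4.64128470e-02]), 'eef_pos': array([539.98740814,  -7.35514625,  87.53905345]), 'orientation': array([-3.14154286e+00, -4.17329141e-04,  1.07297393e+00]), 'contact_force': array([-2.48540139,  0.44300301,  5.75644049]), 'torque': array([-0.02394684,  0.49785609, -0.0068    ]), 'gripper_width': 9.687849888498809}
```

Gripped, 9.7 mm opening. Turning clockwise about 65° to the third mark.

```bash
python3 -m handwheel '[{"grip":-1,"travel":[0,0,0],"angular":[0,0,-1]},{"grip":-1,"travel":[0,0,0],"angular":[0,0,-2]},{"grip":-1,"travel":[0,0,0],"angular":[0,0,-3]},{"grip":-1,"travel":[0,0,0],"angular":[0,0,-4]},{"grip":-1,"travel":[0,0,0],"angular":[0,0,-5]},{"grip":-1,"travel":[0,0,0],"angular":[0,0,-6]},{"grip":-1,"travel":[0,0,0],"angular":[0,0,-7]},{"grip":-1,"travel":[0,0,0],"angular":[0,0,-8]},{"grip":-1,"travel":[0,0,0],"angular":[0,0,-9]},{"grip":-1,"travel":[0,0,0],"angular":[0,0,-10]},{"grip":-1,"travel":[0,0,0],"angular":[0,0,-11]},{"grip":-1,"travel":[0,0,0],"angular":[0,0,-12]},{"grip":-1,"travel":[0,0,0],"angular":[0,0,-12.9]},{"grip":-1,"travel":[0,0,0],"angular":[0,0,-12.9]},{"grip":-1,"travel":[0,0,0],"angular":[0,0,-12.9]},{"grip":-1,"travel":[0,0,0],"angular":[0,0,-12.9]}]'
python3 - <<'E'
from h import *
print(bot.observe()["torque"],bot.observe()["q"])
for n in("top","scene"):
    p,d=bot.camera(n);cv2.imwrite(f"pics/{n}2.png",p[:,:,::-1])
a=cv2.imread("pics/top2.png")[195:310,305:465]; cv2.imwrite("pics/top2c.png",cv2.resize(a,None,fx=5,fy=5,interpolation=cv2.INTER_CUBIC))
E
```

```text
time_s: 5.9
eef_pos: [540.3, -7.9, 87.6]
orientation: [3.141, -0.001, -0.053]
contact_force: [-0.9, -2.1, 5.8]
gripper_width: 10.0
[-0.35759103  0.20849143 -0.01713032] [-0.76764257  0.35103587  0.8265043   1.95228    -0.31171149  0.96851619
 -1.41579413]
```

View pics/scene2.png

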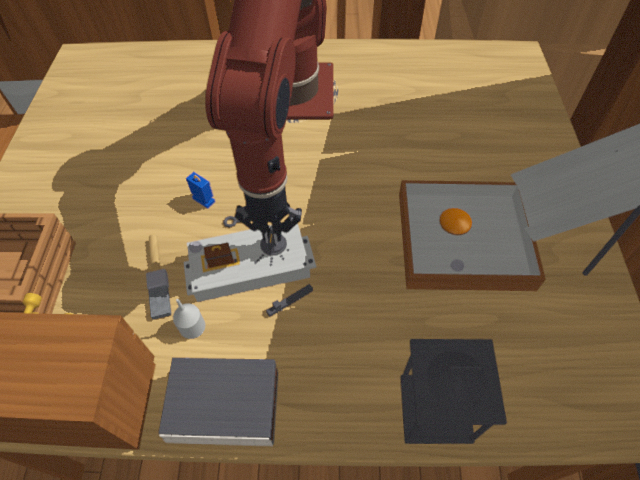

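The scene view shows the jaws on the knob at (272,242), with everything else in place. Opening, rising and checking the pointer.

```bash
python3 -m handwheel '[{"grip":0,"travel":[0,0,0],"angular":[0,0,0]},{"grip":0,"travel":[0,0,0],"angular":[0,0,0]},{"grip":0.5,"travel":[0,0,0],"angular":[0,0,0]},{"grip":1,"travel":[0,0,0],"angular":[0,0,0]},{"grip":1,"travel":[0,0,0.5],"angular":[0,0,0]},{"grip":1,"travel":[0,0,1],"angular":[0,0,0]},{"grip":1,"travel":[0,0,1.5],"angular":[0,0,0]},{"grip":1,"travel":[0,0,1.8],"angular":[0,0,0]},{"grip":1,"travel":[0,0,1.8],"angular":[0,0,0]},{"grip":1,"travel":[0,0,1.8],"angular":[0,0,0]}]'
python3 - <<'E'
from h import *
import pickle
P=bot.camera_params("wrist");p,d=bot.camera("wrist");cv2.imwrite("pics/w3.png",p[:,:,::-1]);pickle.dump((P,d),open("pics/w3.pkl","wb"))
E
```

```text
time_s: 7.25
eef_pos: [539.3, -7.3, 194.1]
orientation: [3.141, 0.001, -0.053]
contact_force: [-0.1, -0.1, 0.4]
gripper_width: 85.4
```

View pics/w3.png

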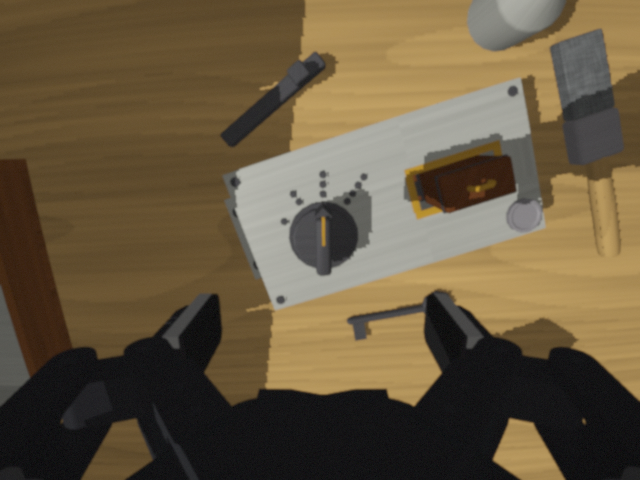

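The pointer (323,207) lines up with the three-pip row at (323,174–194). Next I'll measure the knob angle, the frame and the case yaw from this view.

Run:
```python
from h import *
import pickle
P,d=pickle.load(open("pics/w3.pkl","rb"))
img=cv2.imread("pics/w3.png");hsv=cv2.cvtColor(img,cv2.COLOR_BGR2HSV)
m=cv2.inRange(hsv,(10,90,90),(30,255,255)); k=np.zeros_like(m);k[207:250,305:345]=m[207:250,305:345]
v,u=np.nonzero(k);X=ray("wrist",np.c_[u,v],86,P)[:,:2];l=cv2.fitLine(X.astype(np.float32),cv2.DIST_L2,0,.01,.01).ravel();print("brass",len(X),np.degrees(np.arctan2(l[1],l[0])))
S=ray("wrist",[(235,183),(513,91),(280,300)],44,P)[:,:2];print("screws",S.round(1).tolist())
e=S[0]-S[1];print("yaw",np.degrees(np.arctan2(-e[0],e[1])));e=S[0]-S[2];print("yaw",np.degrees(np.arctan2(e[1],e[0])))
w=cv2.inRange(hsv,(0,0,130),(180,40,255));w[:70]=0;w[315:]=0;w[:,:215]=0;w[:,550:]=0
cs=max(cv2.findContours(w,0,1)[0],key=cv2.contourArea).reshape(-1,2)
print(cv2.minAreaRect(ray("wrist",cs,44,P)[:,:2].astype(np.float32)))
print("pips3",ray("wrist",[(323,174),(323,194)],44,P)[:,:2].round(1).tolist())
a=img[120:240,390:560]; cv2.imwrite("pics/w3c.png",cv2.resize(a,None,fx=4.7,fy=4.7,interpolation=cv2.INTER_CUBIC))
```

```text
brass 142 -1.8819115
screws [[585.3, 58.2], [643.2, -156.0], [484.9, 31.4]]
yaw 15.125223325416329
yaw 14.93718611129314
((564.69140625, -61.704620361328125), (120.20689392089844, 237.2251739501953), 14.896082878112793)
pips3 [[588.4, -10.8], [572.9, -10.0]]
```

View pics/w3c.png

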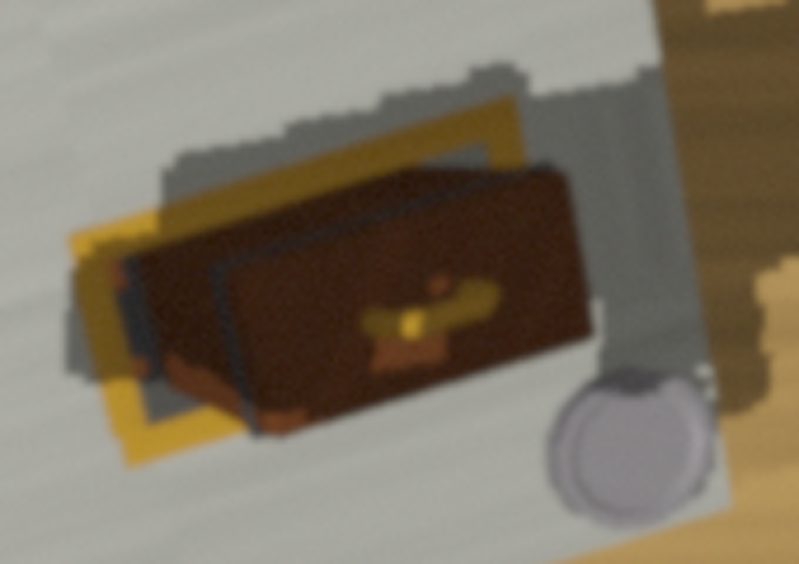

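q = 15.0° + 1.9° = 0.295 rad, so the knob is home at mark 3. Case yaw is 15.0° and the centre about (564.6,-61.1), which puts the seat at about (578.8,-114.2). I'll check the block's own top face, then move above it.

```bash
python3 - <<'E'
from h import *
import pickle
P,d=pickle.load(open("pics/w3.pkl","rb"))
q=[(390+x/4.7-.4,120+y/4.7-.4) for x,y in[(215,265),(565,168),(592,335),(262,435)]]
X=ray("wrist",q,84,P)[:,:2];print(X.round(1).tolist(),X.mean(0))
E
python3 -m handwheel '[{"grip":1,"travel":[0.2,-0.6,0],"angular":[0,0,1.2]},{"grip":1,"travel":[0.4,-1.2,0],"angular":[0,0,2.4]},{"grip":1,"travel":[0.655,-1.78,0],"angular":[0,0,3.6]},{"grip":1,"travel":[0.655,-1.78,0],"angular":[0,0,3.6]},{"grip":1,"travel":[0.655,-1.78,0],"angular":[0,0,3.6]},{"grip":1,"travel":[0.655,-1.78,0],"angular":[0,0,3.6]},{"grip":1,"travel":[0.655,-1.78,0],"angular":[0,0,3.6]}]'
python3 - <<'E'
from h import *
import pickle
print(bot.observe()["q"])
P=bot.camera_params("wrist");p,d=bot.camera("wrist");cv2.imwrite("pics/w4.png",p[:,:,::-1]);pickle.dump((P,d),open("pics/w4.pkl","wb"))
E
```

```text
[[585.8, -85.1], [597.2, -134.9], [573.5, -140.7], [561.1, -92.7]] [ 579.42137871 -113.36607308]
time_s: 8.18
eef_pos: [579.1, -113.1, 195.0]
orientation: [-3.141, 0.0, 0.263]
contact_force: [-0.2, 0.1, -0.3]
gripper_width: 85.2
[-0.58464076  0.33174502  0.86345571  1.72930695 -0.2688175   1.20477328
 -0.95877234]
```

View pics/w4.png

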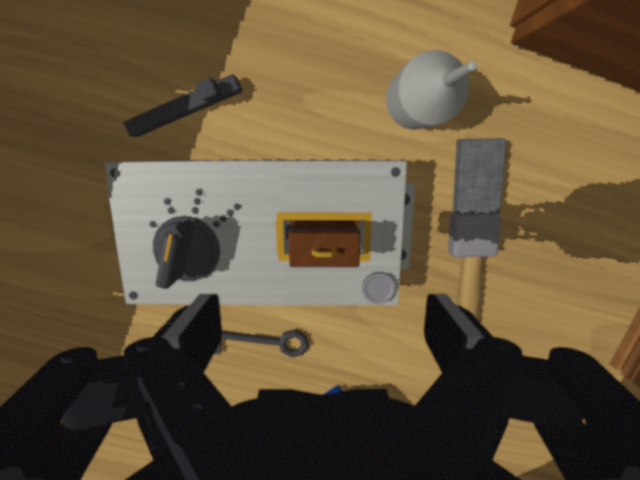

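In the wrist view the block (324,243) sits squarely between the jaws and aligned with them. The tokens, key, can and brush are clear. Descending and gripping.

```bash
python3 -m handwheel '[{"grip":1,"travel":[0,-0.01,-0.6],"angular":[0,0,0]},{"grip":1,"travel":[0,-0.01,-1.2],"angular":[0,0,0]},{"grip":1,"travel":[0,-0.01,-1.7],"angular":[0,0,0]},{"grip":1,"travel":[0,-0.01,-2.03],"angular":[0,0,0]},{"grip":1,"travel":[0,-0.01,-2.03],"angular":[0,0,0]},{"grip":0.3,"travel":[0,-0.01,-2.03],"angular":[0,0,0]},{"grip":0.2,"travel":[0,-0.01,-2.03],"angular":[0,0,0]},{"grip":-0.2,"travel":[0,-0.01,-2.03],"angular":[0,0,0]},{"grip":-1,"travel":[0,-0.01,-2.03],"angular":[0,0,0]},{"grip":-1,"travel":[0,-0.01,-2.03],"angular":[0,0,0]},{"grip":-1,"travel":[0,-0.01,-2.03],"angular":[0,0,0]},{"grip":-1,"travel":[0,-0.01,-2.03],"angular":[0,0,0]},{"grip":-1,"travel":[0,-0.01,-2.03],"angular":[0,0,0]}]'
python3 - <<'E'
from h import *
print(bot.observe()["torque"])
p,d=bot.camera("scene");cv2.imwrite("pics/s5.png",cv2.resize(p[180:320,140:330,::-1],None,fx=4,fy=4,interpolation=cv2.INTER_CUBIC))
E
```

```text
time_s: 9.85
eef_pos: [579.9, -114.7, 74.7]
orientation: [-3.141, -0.002, 0.261]
contact_force: [-3.0, 1.3, 7.1]
gripper_width: 49.1
[ 0.16503126  0.38102084 -0.02904829]
```

View pics/s5.png

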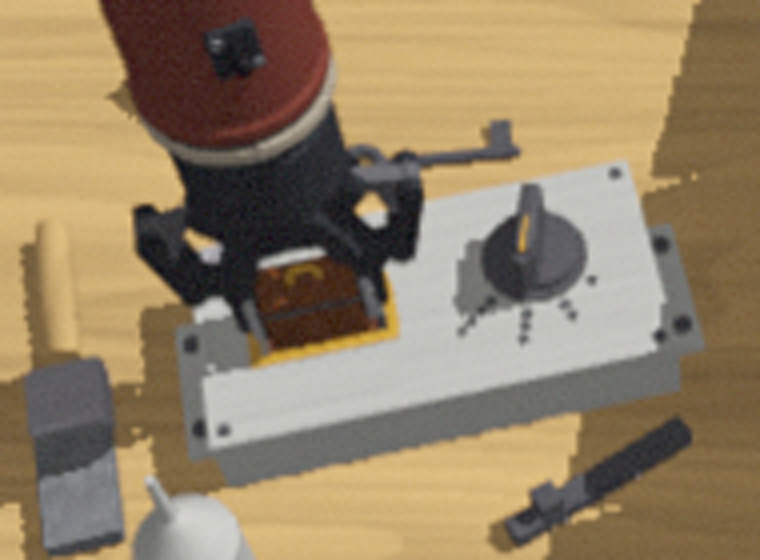

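The picture shows the fingers on both end faces of the block, with the pads above the brass frame and the knob still at three pips. First lean: towards the knob (+y of the case), 0.095 rad with 3 mm of rise.

```bash
python3 -m handwheel '[{"grip":-1,"travel":[-0.006,0.022,0.015],"angular":[-0.26,-0.07,0]},{"grip":-1,"travel":[-0.012,0.045,0.025],"angular":[-0.52,-0.14,0]},{"grip":-1,"travel":[-0.018,0.068,0.04],"angular":[-0.79,-0.21,0]},{"grip":-1,"travel":[-0.024,0.09,0.05],"angular":[-1.05,-0.28,0]},{"grip":-1,"travel":[-0.024,0.09,0.05],"angular":[-1.05,-0.28,0]},{"grip":-1,"travel":[-0.024,0.09,0.05],"angular":[-1.05,-0.28,0]}]'
python3 - <<'E'
from h import *
print(bot.observe()["torque"])
p,d=bot.camera("scene");cv2.imwrite("pics/s6.png",cv2.resize(p[180:320,140:330,::-1],None,fx=4,fy=4,interpolation=cv2.INTER_CUBIC))
E
```

```text
time_s: 10.65
eef_pos: [578.3, -108.9, 76.7]
orientation: [3.046, -0.001, 0.262]
contact_force: [1.4, 1.8, 6.5]
gripper_width: 49.2
[ 0.87702564 -0.36321238 -0.00558681]
```

View pics/s6.png

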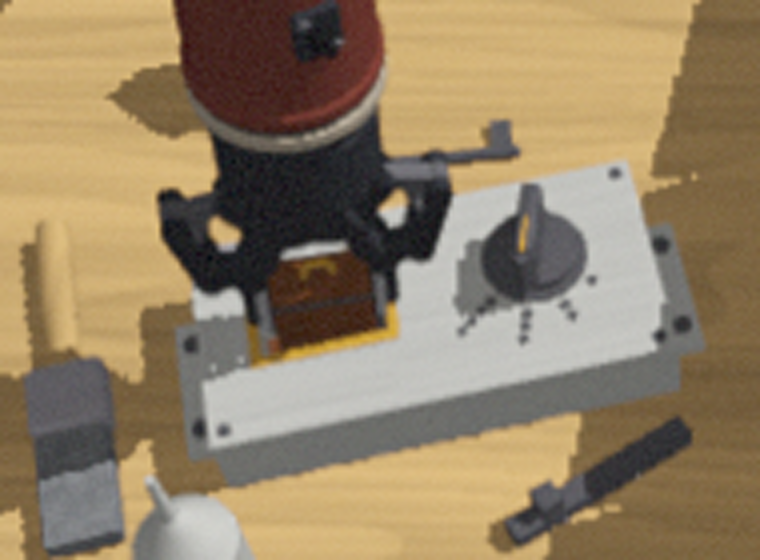

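The block has tipped towards the knob, its top now at about (320,285) in the crop against (308,280) before, and tool tilt is 0.095. Leaning away next, to -0.095, with 3 mm more rise.

```bash
python3 -m handwheel '[{"grip":-1,"travel":[0.008,-0.03,0.01],"angular":[0.35,0.09,0]},{"grip":-1,"travel":[0.016,-0.06,0.02],"angular":[0.7,0.19,0]},{"grip":-1,"travel":[0.024,-0.09,0.025],"angular":[1.05,0.28,0]},{"grip":-1,"travel":[0.032,-0.12,0.035],"angular":[1.4,0.37,0]},{"grip":-1,"travel":[0.04,-0.15,0.04],"angular":[1.75,0.47,0]},{"grip":-1,"travel":[0.048,-0.18,0.05],"angular":[2.1,0.56,0]},{"grip":-1,"travel":[0.048,-0.18,0.05],"angular":[2.1,0.56,0]},{"grip":-1,"travel":[0.048,-0.18,0.05],"angular":[2.1,0.56,0]}]'
python3 - <<'E'
from h import *
print(bot.observe()["torque"])
p,d=bot.camera("scene");cv2.imwrite("pics/s7.png",cv2.resize(p[180:320,140:330,::-1],None,fx=4,fy=4,interpolation=cv2.INTER_CUBIC))
E
```

```text
time_s: 11.7
eef_pos: [580.9, -120.3, 79.6]
orientation: [-3.045, -0.001, 0.261]
contact_force: [2.6, 2.0, 3.3]
gripper_width: 49.2
[ 0.72607991 -0.97684966  0.00528885]
```

View pics/s7.png

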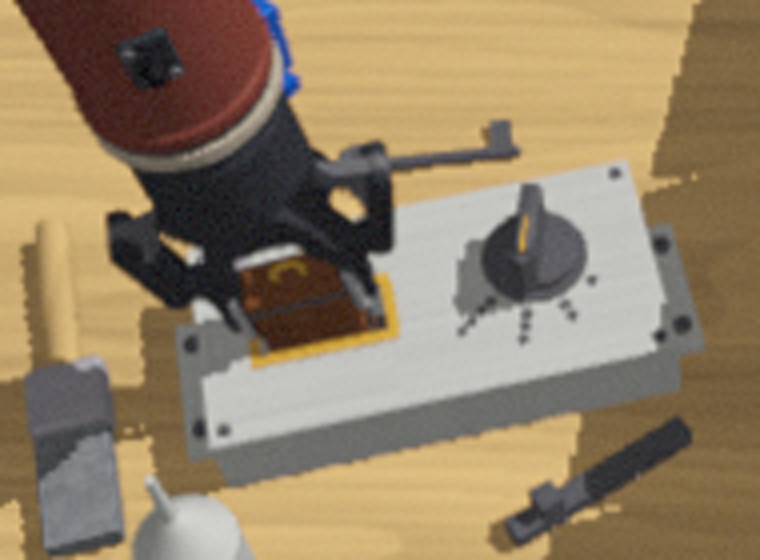

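The block now leans away (top at about (300,275) in the crop) and the forces are low. Two more leans, each with 3 mm of rise.

```bash
python3 -m handwheel '[{"grip":-1,"travel":[-0.008,0.03,0.01],"angular":[-0.35,-0.09,0]},{"grip":-1,"travel":[-0.016,0.06,0.02],"angular":[-0.7,-0.19,0]},{"grip":-1,"travel":[-0.024,0.09,0.025],"angular":[-1.05,-0.28,0]},{"grip":-1,"travel":[-0.032,0.12,0.035],"angular":[-1.4,-0.37,0]},{"grip":-1,"travel":[-0.04,0.15,0.04],"angular":[-1.75,-0.47,0]},{"grip":-1,"travel":[-0.048,0.18,0.05],"angular":[-2.1,-0.56,0]},{"grip":-1,"travel":[-0.048,0.18,0.05],"angular":[-2.1,-0.56,0]},{"grip":-1,"travel":[-0.048,0.18,0.05],"angular":[-2.1,-0.56,0]},{"grip":-1,"travel":[-0.04,0.15,0.06],"angular":[-1.75,-0.47,0]},{"grip":-1,"travel":[-0.032,0.12,0.07],"angular":[-1.4,-0.37,0]},{"grip":-1,"travel":[-0.024,0.09,0.075],"angular":[-1.05,-0.28,0]},{"grip":-1,"travel":[-0.016,0.06,0.085],"angular":[-0.7,-0.19,0]},{"grip":-1,"travel":[-0.008,0.03,0.09],"angular":[-0.35,-0.09,0]},{"grip":-1,"travel":[0,0,0.1],"angular":[0,0,0]},{"grip":-1,"travel":[0,0,0.1],"angular":[0,0,0]},{"grip":-1,"travel":[0,0,0.1],"angular":[0,0,0]}]'
python3 - <<'E'
from h import *
print(bot.observe()["torque"])
p,d=bot.camera("scene");cv2.imwrite("pics/s8.png",cv2.resize(p[180:320,140:330,::-1],None,fx=4,fy=4,interpolation=cv2.INTER_CUBIC))
E
```

```text
time_s: 13.75
eef_pos: [580.1, -119.7, 85.2]
orientation: [-3.043, 0.001, 0.261]
contact_force: [-1.1, 5.3, 2.7]
gripper_width: 49.4
[1.29102586 0.28529015 0.00993809]
```

View pics/s8.png

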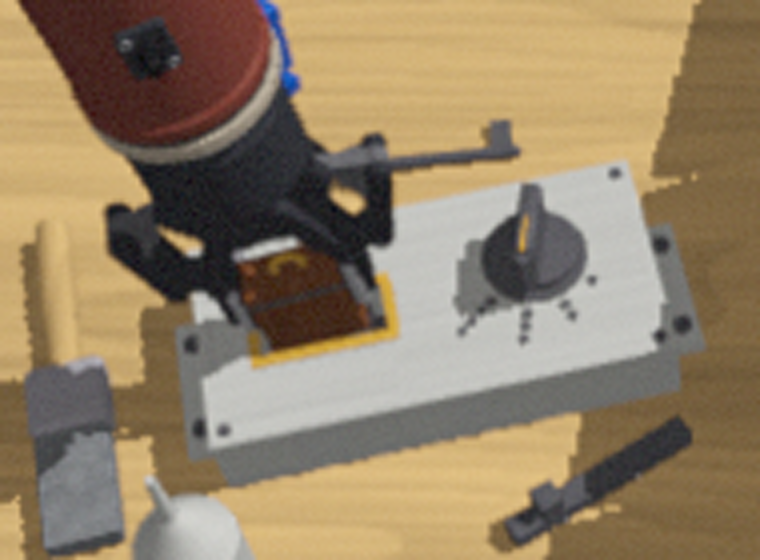

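The block is about 11 mm up and following. One more lean towards the knob, then upright and lift clear.

```bash
python3 -m handwheel '[{"grip":-1,"travel":[-0.008,0.03,0.01],"angular":[-0.35,-0.09,0]},{"grip":-1,"travel":[-0.016,0.06,0.02],"angular":[-0.7,-0.19,0]},{"grip":-1,"travel":[-0.024,0.09,0.03],"angular":[-1.05,-0.28,0]},{"grip":-1,"travel":[-0.032,0.12,0.04],"angular":[-1.4,-0.37,0]},{"grip":-1,"travel":[-0.044,0.165,0.06],"angular":[-1.93,-0.52,0]},{"grip":-1,"travel":[-0.044,0.165,0.06],"angular":[-1.93,-0.52,0]},{"grip":-1,"travel":[-0.034,0.13,0.08],"angular":[-1.5,-0.4,0]},{"grip":-1,"travel":[-0.024,0.09,0.1],"angular":[-1.05,-0.28,0]},{"grip":-1,"travel":[-0.024,0.09,0.12],"angular":[-1.05,-0.28,0]},{"grip":-1,"travel":[-0.024,0.09,0.14],"angular":[-1.05,-0.28,0]}]'
python3 -c "
from bench import bot;print(bot.observe()['torque'])"
```

```text
time_s: 15.05
eef_pos: [579.0, -115.3, 93.7]
orientation: [3.141, 0.0, 0.261]
contact_force: [0.3, 0.1, -1.0]
gripper_width: 49.1
[-0.01154886  0.02360913 -0.00705493]
```

The block hangs free, with about 1 N on the wrist. Lifting 30 mm more.

```bash
python3 -m handwheel '[{"grip":-1,"travel":[0,0,0.08],"angular":[0,0,0]},{"grip":-1,"travel":[0,0,0.16],"angular":[0,0,0]},{"grip":-1,"travel":[0,0,0.25],"angular":[0,0,0]},{"grip":-1,"travel":[0,0,0.34],"angular":[0,0,0]},{"grip":-1,"travel":[0,0,0.42],"angular":[0,0,0]},{"grip":-1,"travel":[0,0,0.48],"angular":[0,0,0]},{"grip":-1,"travel":[0,0,0.5],"angular":[0,0,0]},{"grip":-1,"travel":[0,0,0.5],"angular":[0,0,0]},{"grip":-1,"travel":[0,0,0.5],"angular":[0,0,0]},{"grip":-1,"travel":[0,0,0.5],"angular":[0,0,0]},{"grip":-1,"travel":[0,0,0.5],"angular":[0,0,0]},{"grip":-1,"travel":[0,0,0.5],"angular":[0,0,0]}]'
python3 - <<'E'
from h import *
print(np.abs(bot.observe()["qvel"]).max())
for n in("scene","top"):
    p,d=bot.camera(n);cv2.imwrite(f"pics/{n}9.png",p[:,:,::-1])
    r=(180,320,140,330) if n=="scene" else (165,345,305,505)
    cv2.imwrite(f"pics/{n}9c.png",cv2.resize(p[r[0]:r[1],r[2]:r[3],::-1],None,fx=3.3 if n=="top" else 4,fy=3.3 if n=="top" else 4,interpolation=cv2.INTER_CUBIC))
E
```

```text
time_s: 16.55
eef_pos: [579.2, -114.9, 123.7]
orientation: [3.142, 0.0, 0.261]
contact_force: [0.2, 0.7, -1.2]
gripper_width: 49.2
0.002867623573204117
```

View pics/scene9c.png

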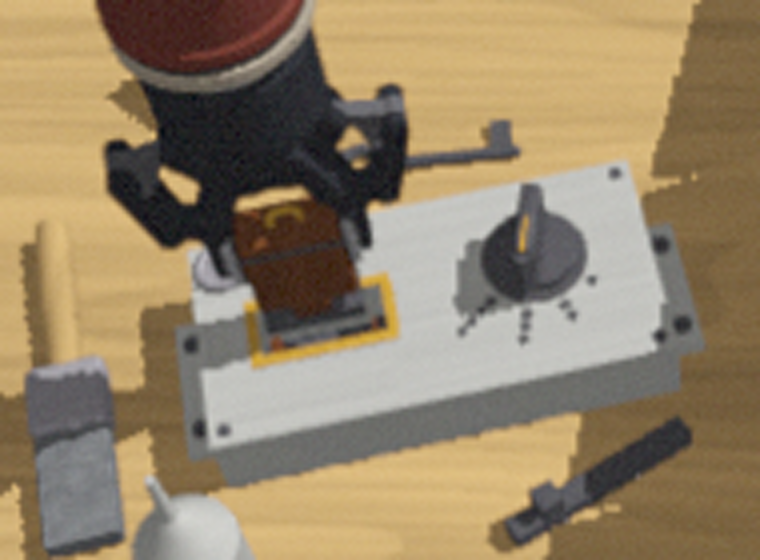

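View pics/top9c.png

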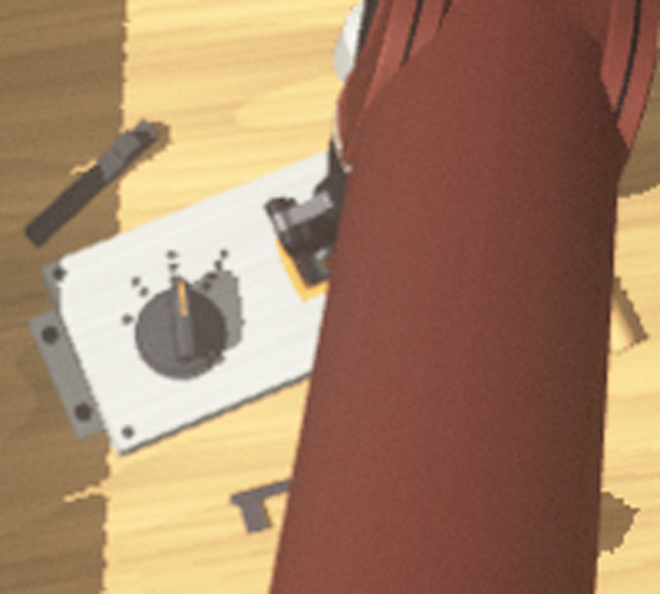

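Block looks clear of the frame and the knob is at three pips. I'll check the block's tilt by projecting the expected upright edges into the scene view.

Run:
```python
from h import *
a=np.radians(15);ex=np.array([np.cos(a),np.sin(a),0]);ey=np.array([-np.sin(a),np.cos(a),0])
img=cv2.resize(cv2.imread("pics/scene9.png")[215:275,185:250],None,fx=9,fy=9,interpolation=cv2.INTER_CUBIC)
c=np.array([579.2,-114.9,0])
for z0 in(59,):
  for s in(-1,1):
    p=proj("scene",[c+13*ex+25*s*ey+[0,0,z0],c+13*ex+25*s*ey+[0,0,z0+74]])
    q=((p-[185,215])*9+4).round().astype(int); print(p.round(1).tolist())
    cv2.line(img,tuple(map(int,q[0])),tuple(map(int,q[1])),(0,255,0),1)
cv2.imwrite("pics/tilt.png",img)
```

```text
[[206.3, 264.1], [198.2, 243.7]]
[[231.1, 258.8], [224.7, 238.2]]
```

View pics/tilt.png

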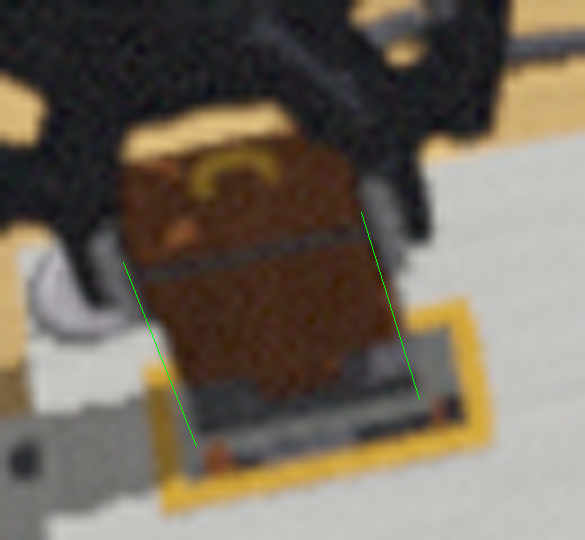

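The upright prediction (green) matches the block's edges and the bottom of its iron foot to within about 1–2 px. So the block is upright, still and about 15 mm above the mouth. Handing in.

Run:
```python
from bench import bot
print(bot.hand_in()); s=bot.observe(); print(s["time_s"],s["eef_pos"],s["gripper_width"],s["contact_force"])
```

```text
the job is handed in; nothing more can be done
None
the job is handed in; nothing more can be done
```

I turned the knob from the one-pip mark to the three-pip mark, where it measured about 0.295 rad. I then gripped the walnut block across its end faces and rocked it towards the knob and away five times at about 0.08 to 0.095 rad. It rose about 3 mm per lean and came free. The job is handed in at about 16.7 s with the block held upright, roughly 15 mm above the mouth.

Last checks before hand-in:
- **Grip:** the fingers were 49.2 mm apart, with only the block's weight (about 1 N) on the wrist and joint speeds near zero.
- **Uprightness:** the block's edges matched an upright prediction to within 1–2 px in the scene picture.
- **Bench:** the knob stood at three pips. The items near the case that I could see were unmoved by eye. In the last pictures the arm hid parts of the bench, and I did not check the tray's contents again after turning the knob.

No check failed. A reading after hand-in was refused, and no verdict was given.

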